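Hang the lift-off door on the enclosure and shut it

ROBOT

A 7-joint arm with a two-finger parallel gripper is mounted at the origin on the work surface; the furniture and walls round the work are solid. World frame = base frame: x ahead of the robot, y to its left, z up, the work surface at z = 0. Lengths are in m, angles in rad, forces in N, time in s.
With the tool pointing down it reaches from about 0.4 to 0.75 m from the base axis. Payload 19.5 kg.
Tool frame: the origin (TCP) lies on the centre line of the jaws, within the pads' length; the fingertips stand 19 mm ahead of it and the grasp point (between the pads) is the TCP; z points along the fingers, y is the line along which they close (so a half turn about z gives the same grasp; the last joint's range is limited). The gripper opens to 85 mm and grips with 20 to 120 N. Pads are 22 mm wide; open, the fingers measure 114 mm over their backs; the gripper's body (76 mm by 85 mm) begins 54 mm behind the grasp point. The pads swing forward as they close: fully open they stand 13 mm farther back than shut.
Start: joints at [-1.252, 0.707, -0.028, 1.485, 0.022, 0.951, -0.075], TCP at [0.203, 0.538, 0.25] pointing down, gripper open.
Joint ranges: [-2.71, 2.71], [-0.32, 2.16], [-1.57, 1.52], [0, 2.45], [-1.46, 4.6], [0, 2.02], [-2.83, 2.83]. Speed limits (rad/s): [1.89, 1.89, 2.57, 2.57, 3.01, 3.01, 3.01].

INTERFACE

Orientations are given as [roll, pitch, yaw] about the fixed x, y, z axes, in that order (R = Rz(yaw) Ry(pitch) Rx(roll)).
In Python, from rig import sensors, capture, camera_params, job_done, spotter gives the robot as it stands.
- The arm moves only by the shell command python3 -m handwheel 'ROWS' [FORCE]. ROWS is JSON, a list of rows, each a list of 3 entries, a list of its own where there are three numbers: the shift along the tool's x, y, z scaled (see below), then the turn, a rotation vector about the tool's x, y, z scaled (see below), then the gripper command: -1 is shut, 1 is fully open, values between are in proportion. A call has 1 to 10 rows; each row shifts and turns the commanded pose from where the row before left it, along the tool's axes as they then stand; what a row does not reach is not made up. The controller multiplies each number of a shift by 30 mm and each number of a turn by 0.08 rad. A row lasts 1/8 s, in which the tool goes at most 62.5 mm and 10.7 degrees, less where a joint would pass 70% of its speed; a pose out of reach is approached as far as the arm can. A call with a number of a shift or a turn outside -1 to 1 is refused whole. A call with a gripper value outside its range is refused whole. The fingers move at their own pace and stop on an object; FORCE is the grip in N (left out, the last holds). Time passes only in rows, so rows that do not move let the fingers close. It gives the time, the measured TCP pose, the force, the opening and the grip force at its end, in the units of the state.
- sensors.sense(): the state, without advancing time (a new reading comes with each control period).
- capture(name): name is "scene" or "top"; returns the picture (420x560x3 uint8, blue, green, red); there is no depth.
- camera_params(name): a dict with "mtx" (3x3 intrinsics, pixels), "k1" (the pictures are not rectified: a ray, as slopes to the right and down, at radius r is drawn at 1 + k1 r^2 times it, then the intrinsics apply), "extrinsics" (4x4, takes a point from world to camera coordinates). Camera axes: x right, y down, z forward; pixel columns grow to the right and rows downward; lengths in m; the calibration is good to about 2 mm. A picture is of the moment at which its call begins. camera_params takes no time and is no camera call.
- job_done(): hands the job in; it is judged then, once.
Trained networks look in the newest picture that a camera, given by its name, has taken for a name from the list of things; names that differ only in an ending like _2 or _b are one class to them, and where a whole thing is asked for, a point or a joint stands for the part that bears it (a point fixed in the world has none). Each returns a list of dicts, best first, with "score" (0 to 1); they miss things now and then, are a little off and sometimes report something else, mostly with a low value. They report only what shows in the picture. A call takes as long as a camera call. They do not tell look-alikes from the thing itself.
- spotter.masks_of(camera, label): "mask" (420x560 bool, what is visible of it) and "rect" ([centre column, centre row, width, height] in pixels, round what is visible of it).
The state is a dict: "clock": time; "joint_pos": joint angles; "joint_vel": joint speeds; "joint_efforts": joint torques, N m; "tool_pos": TCP position; "orientation": TCP orientation; "ft_force": force on the tool from outside, world axes, zero at the start; "torque": the same for the moment, N m; "grip_width": finger opening in m; "gripper_force": force on a finger pad.
Only numpy, scipy, OpenCV 4.12 (cv2) and the standard library are available. Lean on these libraries where they do the work, as an engineer would, in place of code of your own. Each camera call takes 0.05 s, during which the arm holds its last target. There are 200 camera calls.

TASK

Take the blue door out of the wooden rest and hang it, standing wide open, on the two hinge pins of the grey enclosure, so that both knuckles drop over their pins together and go fully down. Find the pins by feel and do not force anything. Then let go, gently swing the door shut against the front, and leave the small things lying around where they are.

Things in the scene. Friction and masses are not known exactly. Their poses are not given: they have to be found in the camera images.
- enclosure: Grey sheet-steel box fixed on the table, 90 mm deep (x), 110 mm wide (y), 155 mm high. Origin: centre of its underside, z up. Its open front looks along its -x and lies at x = -45 mm. On its +y side a dark hinge bracket carries two upright steel pins, one above the other on one vertical axis. Box, bracket and pins are rigid.
- lower_seat (a point): Point in the enclosure at x = -53, y = 63, z = 32 mm: height of the lower shoulder's top, at the INNER END of the bracket's adjusting slots. The bracket is clamped 4 to 30 mm outward of here, so the true pin axis lies anywhere at enclosure y = 67 to 93 mm (exactly at x = -53); where is NOT reported: look or feel. Axes as the enclosure.
- upper_seat (a point): The same for the upper shoulder, z = 117 mm (one bracket: same shift). Each pin is 8 mm thick, nearly flat-topped (1 mm edge), and rises 20 mm above its shoulder (tops at z = 52 and 137); shoulders are 19 mm wide, 6 mm thick. From each shoulder a 12 x 6 mm flat arm, level with it, runs 40 mm to +x, then to -y into the box; an upright bar joins the arms there.
- hinge_gap (a point): At x = -53, y = 63, z = 81.5 mm: mid-height of the free gap (enclosure z = 52 to 111 mm) between the lower pin's top and the upper shoulder's underside. The 16 mm high lower knuckle must enter this gap from the side before going down; from straight above the upper bracket blocks it. The -x side and the outer +y side of the pins are free of obstacles.
- door: Loose blue door, 0.22 to 0.40 kg, upright in the rest at first. Panel x 12 to 144, y -6 to 6, z 0 to 130 mm. Origin: on its knuckles' axis, level with the lower edge; x to the free edge, z up, outer face (white inset, round lock head at x 128, z 65, 5 mm proud) to -y. Hung home its origin is on the pin axis, 20 mm above the enclosure's origin. None while held.
- door_top (a point): Middle of the door's bare top edge (door x = 75, y = 0, z = 130 mm), above its centre of mass: the place to grip, across the 12 mm thickness.
- lower_knuckle (a point): Centre of the lower face of the lower knuckle: a steel ring round the door's z axis, 19 mm outside, 10 mm bore, open right through, 16 mm high (door z = 12 to 28 mm). Fully home it rests on the lower shoulder. Wide open, the door's x points along the enclosure's -x.
- upper_knuckle (a point): The same for the upper knuckle, an equal ring (door z = 97 to 113 mm), 85 mm above the lower, as the pins are.
- free_edge (a point): Middle of the door's free vertical edge, at door x = 144, y = 0, z = 65 mm. Shut, the door's x points along the enclosure's -y and its inner face (+y) is about 2 mm from the front. The hung door swings freely and stays where it is left.
- rest: Wooden rest fixed on the table, 100 mm long (x), 75 mm wide (y), 45 mm high, with an open-ended groove along its x, 14.4 mm wide and 30 mm deep (groove floor at z = 15 mm). The door stands in the groove, its x along the rest's -x. Origin: centre of its underside.
- cell_pack: Loose white three-cell battery pack, 44 x 58 x 15 mm, a bystander. Origin: centre of its underside.
- fuse_carton: Loose small cream card box, 35 x 50 x 62 mm, a bystander. Origin: centre of its underside.
- plug_adapter: Loose small black adapter, 26 x 42 x 24 mm, a bystander. Origin: centre of its underside.
- coil: Loose wound ring coil, 24 mm wide, 10 mm high, a bystander. Origin: centre of its underside.
Not all that is in view belongs to the job. Of the things like the door, leave any that is red; of the rest the larger one is meant.

How it is judged:
By the outcome, as a careful person would: the job done as asked, in the order asked, and still so for the second after the job is handed in, with the robot touching nothing.
It also fails if it takes over 59 s, if anything falls off the work surface, if the arm or the gripper's body presses on something with over 40 N, if the wrist force passes 120 N, or if a joint passes its speed limit or range.

## Working session

There is one attempt and no reset: what is moved stays moved. The work goes in short steps, Python scripts to look and compute and a shell command to move; the robot and the scene stay as the last step left them, time stands still between calls to the robot, and variables do not carry over. Pictures are saved under pics/ and viewed, at most 13 in all, crops included, and the job is handed in when it is done.

```bash
ls; mkdir -p pics; python3 - <<'E'
from rig import *
import cv2,numpy as np
for n in ("scene","top"):
    im=capture(n); cv2.imwrite(f"pics/{n}0.png",im); p=camera_params(n); print(n,np.round(p["mtx"],1).tolist(),p["k1"],np.round(p["extrinsics"],4).tolist())
    for l in ("door","enclosure","rest","cell_pack","fuse_carton","plug_adapter","coil"):
        for d in spotter.masks_of(n,l)[:3]: print(n,l,round(d["score"],2),np.round(d["rect"]).tolist())
print(sensors.sense())
E
```

```text
pics
scene [[423.2, 0.0, 281.0], [0.0, 423.2, 206.3], [0.0, 0.0, 1.0]] 0.009194774116054714 [[0.6595, -0.7515, -0.0148, -0.2782], [-0.59, -0.5053, -0.6298, 0.3729], [0.4658, 0.4241, -0.7766, 0.9334], [0.0, 0.0, 0.0, 1.0]]
scene door 0.81 [231.0, 133.0, 35.0, 29.0]
scene door 0.63 [294.0, 280.0, 72.0, 46.0]
scene door 0.57 [225.0, 162.0, 52.0, 51.0]
scene enclosure 0.62 [368.0, 205.0, 69.0, 73.0]
scene rest 0.89 [230.0, 179.0, 34.0, 30.0]
scene cell_pack 0.68 [290.0, 170.0, 24.0, 14.0]
scene fuse_carton 0.9 [417.0, 291.0, 31.0, 30.0]
scene plug_adapter 0.67 [350.0, 311.0, 20.0, 15.0]
scene plug_adapter 0.25 [224.0, 161.0, 52.0, 51.0]
top [[383.4, 0.0, 281.3], [0.0, 383.4, 204.9], [0.0, 0.0, 1.0]] -0.07109250490174202 [[0.0245, -0.9996, 0.0109, 0.0364], [-0.9991, -0.0248, -0.0342, 0.4723], [0.0345, -0.0101, -0.9994, 1.251], [0.0, 0.0, 0.0, 1.0]]
top door 0.66 [327.0, 245.0, 35.0, 42.0]
top door 0.6 [198.0, 185.0, 27.0, 49.0]
top enclosure 0.76 [334.0, 149.0, 50.0, 44.0]
top enclosure 0.32 [200.0, 184.0, 24.0, 47.0]
top rest 0.64 [211.0, 193.0, 20.0, 31.0]
top cell_pack 0.58 [240.0, 150
[... 152 characters left out ...]
67946,  0.7064992 , -0.0276274 ,  1.48458146,  0.02202655,
        0.95092559, -0.07550272]), 'joint_vel': array([ 1.09988115e-03, -5.01508002e-04, -3.73824720e-06,  1.37992074e-04,
        2.61169423e-03, -1.56471374e-03,  1.13942874e-03]), 'joint_efforts': array([-9.75914591e-04, -8.82938218e+01,  1.23312950e+00, -2.36382043e+01,
        1.69159449e-02,  1.69001443e-03, -7.73718369e-06]), 'tool_pos': array([0.2029803 , 0.53795705, 0.25027258]), 'orientation': array([-3.14148213e+00,  1.33453228e-06,  2.78078903e+00]), 'ft_force': array([-0.48377716,  1.06444099,  0.28348247]), 'torque': array([ 0.07528192,  0.03977965, -0.01432044]), 'gripper_force': 0.0, 'grip_width': 0.08529520078653363}
```

```bash
python3 - <<'E'
import cv2,numpy as np
a=cv2.imread("pics/scene0.png")[90:350,180:460]; b=cv2.imread("pics/top0.png")[110:290,170:430]
cv2.imwrite("pics/sceneA.png",cv2.resize(a,None,fx=2.3,fy=2.3,interpolation=cv2.INTER_CUBIC))
cv2.imwrite("pics/topA.png",cv2.resize(b,None,fx=3,fy=3,interpolation=cv2.INTER_CUBIC))
E
```

```text
(no output)
```

View pics/sceneA.png

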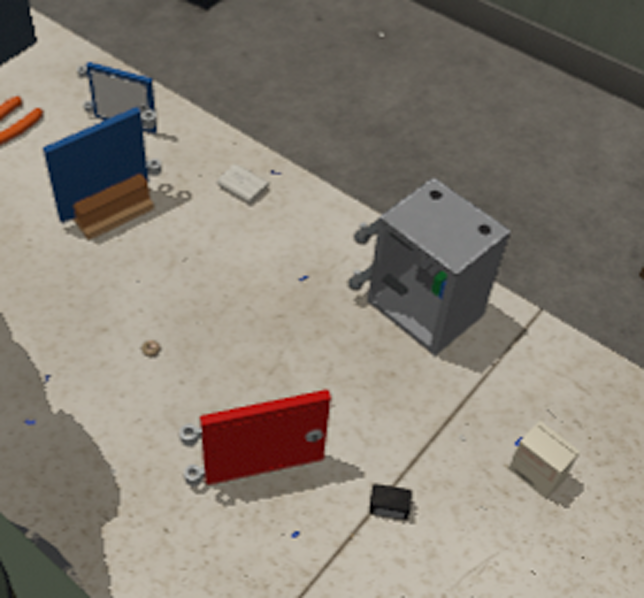

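View pics/topA.png

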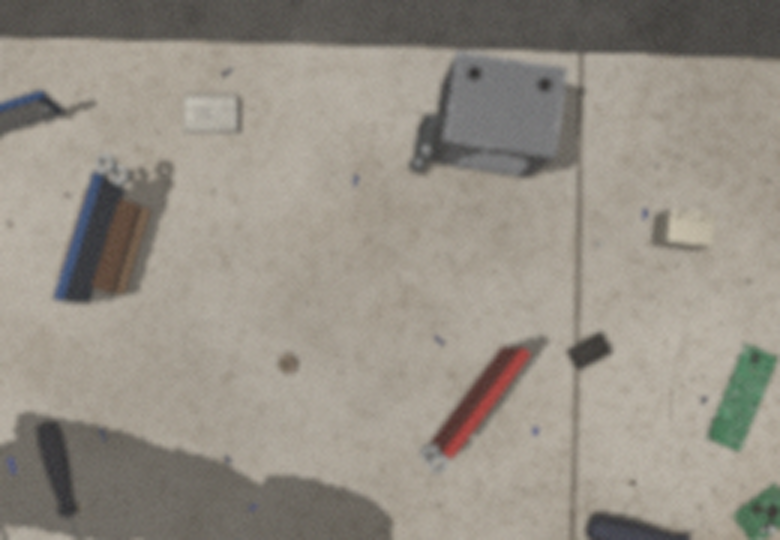

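The scene crop shows the large blue door in the wooden rest at scene (225,162), a smaller blue door behind it at (231,133), the red door at (294,280) and the enclosure at (368,205).
There are three door candidates. The red one is excluded. Of the two blue ones, the larger stands in the rest at (225,162), so that is the one meant. I'll confirm it in an enlarged crop.

```bash
python3 - <<'E'
import cv2,numpy as np
s=cv2.imread("pics/scene0.png"); t=cv2.imread("pics/top0.png")
def crop(im,c,r,w,h,f=5):
    a=cv2.resize(im[r:r+h,c:c+w],None,fx=f,fy=f,interpolation=cv2.INTER_CUBIC)
    for i in range(0,w,10): cv2.line(a,(i*f,0),(i*f,6 if i%50 else 14),(0,255,255),1); 
    for i in range(0,h,10): cv2.line(a,(0,i*f),(6 if i%50 else 14,i*f),(0,255,255),1)
    cv2.putText(a,f"{c},{r}",(15,25),0,.5,(0,255,255)); return a
A=crop(s,330,165,80,60,5);A2=crop(s,190,110,80,60,5)
B=crop(t,305,120,80,60,5);B2=crop(t,180,155,80,60,5)
cv2.imwrite("pics/comp.png",np.vstack([np.hstack([A,A2]),np.hstack([B,B2])]))
E
```

```text
(no output)
```

View pics/comp.png

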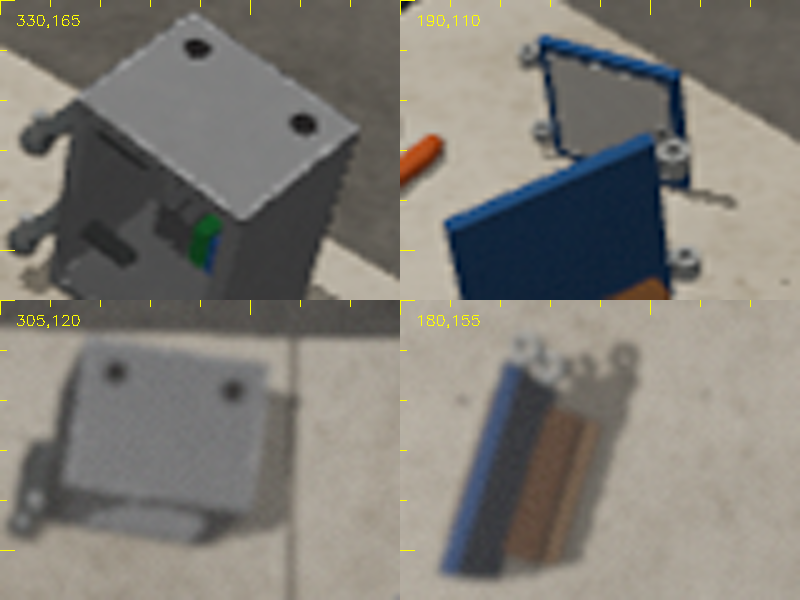

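The crop confirms it: the large blue door is in the rest, with its knuckle end at scene (241,138) and top (203,167). The smaller door with the grey face is behind. Enclosure corners and pins are readable, so I'll fit the poses.

```bash
cat > h.py <<'E'
from rig import *
import numpy as np, cv2
from scipy.optimize import least_squares
P={n:camera_params(n) for n in("scene","top")}
def proj(n,p):
    p=np.atleast_2d(p);E=np.array(P[n]["extrinsics"]);c=p@E[:3,:3].T+E[:3,3];s=c[:,:2]/c[:,2:]
    s=s*(1+P[n]["k1"]*(s**2).sum(1,keepdims=True));K=np.array(P[n]["mtx"]);return s@K[:2,:2].T+K[:2,2]
def place(q,p):
    x,y,a=q[:3];c,s=np.cos(a),np.sin(a);p=np.atleast_2d(p)
    return np.c_[x+c*p[:,0]-s*p[:,1],y+s*p[:,0]+c*p[:,1],p[:,2]]
def fit(obs,q0):
    f=lambda q:np.concatenate([(proj(n,place(q,m))-np.array(px)).ravel() for n,m,px in obs])
    r=least_squares(f,q0,loss="soft_l1");return r.x,f(r.x)
E
python3 - <<'E'
from h import *
C=np.array([[.045,.055,.155],[.045,-.055,.155],[-.045,-.055,.155],[-.045,.055,.155]])
e,r=fit([("scene",C,[[369,167.4],[401.6,190.6],[378.6,209],[346,184.6]]),("top",C,[[322,128],[358.6,132.4],[354.6,162],[317.4,157.6]])],[.6,-.1,0])
print("encl",e,r.round(1))
D=np.array([[.012,0,.145],[.144,0,.145]])
d,r=fit([("scene",D,[[240.6,138.4],[200,155.2]]),("top",D,[[202.6,167.4],[190.4,209.4]])],[.6,.25,3.1])
print("door",d,r.round(1))
for n,z,o in(("scene",.137,[337.6,189]),("scene",.052,[333.6,210]),("top",.137,[312.4,158.4]),("top",.052,[309,164.4])):
    print(n,z,o,[ (y,proj(n,place(e,[-.053,y,z]))[0].round(1).tolist()) for y in(.067,.08,.093)])
print("pin80",place(e,[-.053,.08,0]))
print("doortop",place(d,[.075,0,.145]))
E
```

```text
encl [ 0.64628948 -0.11435809 -0.11557128] [-1.  -0.5  0.3 -0.6 -0.   0.2 -1.3 -0.3  0.2 -0.8  0.5  0.2  0.6  0.7
  0.7 -0.3]
door [0.58405602 0.27865275 2.88648489] [ 0.2 -1.7 -0.6  0.1  0.6 -0.4  0.   0.7]
scene 0.137 [337.6, 189] [(0.067, [338.4, 188.0]), (0.08, [334.7, 185.2]), (0.093, [331.1, 182.5])]
scene 0.052 [333.6, 210] [(0.067, [335.6, 208.7]), (0.08, [332.1, 205.9]), (0.093, [328.7, 203.3])]
top 0.137 [312.4, 158.4] [(0.067, [313.1, 160.4]), (0.08, [308.7, 159.7]), (0.093, [304.4, 159.1])]
top 0.052 [309, 164.4] [(0.067, [310.6, 164.4]), (0.08, [306.5, 163.8]), (0.093, [302.5, 163.2])]
pin80 [[ 0.60286817 -0.02878011  0.        ]]
doortop [[0.51148331 0.29757897 0.145     ]]
```

```bash
cat >> h.py <<'E'
def togo(target,yaw=None):
    "remaining shift in tool units (x,y,z /30mm) with the orientation after turning to yaw, and z turn units"
    s=sensors.sense();from scipy.spatial.transform import Rotation as R
    r=R.from_euler("xyz",s["orientation"]);yw=s["orientation"][2];y=yw if yaw is None else yaw
    d=(R.from_euler("z",y-yw)*r).inv().apply(np.array(target)-s["tool_pos"])/.03
    print("shift units",d.round(2),"turn z units",round(-(y-yw)/.08,2),"pos",s["tool_pos"].round(4),"rpy",s["orientation"].round(4),"F",s["ft_force"].round(1),"T",s["torque"].round(2),"t",s["clock"],"w",round(s["grip_width"],4))
E
python3 -c "
from h import *
togo([.5115,.2976,.2],2.886)"; python3 -m handwheel -h | head -20
```

```text
shift units [-11.98  -5.15   1.68] turn z units -1.32 pos [0.203  0.538  0.2503] rpy [-3.1415  0.      2.7808] F [-0.5  1.1  0.3] T [ 0.08  0.04 -0.01] t 0.8 w 0.0853invalid input: not JSON, or not a number
```

```bash
python3 -m handwheel '[[[0,0,0],[0,0,-1],0],[[0,0,0],[0,0,-0.32],0],[[-1,-0.43,0],[0,0,0],0],[[-1,-0.43,0],[0,0,0],0],[[-1,-0.43,0],[0,0,0],0],[[-1,-0.43,0],[0,0,0],0],[[-1,-0.43,0],[0,0,0],0],[[-1,-0.43,0],[0,0,0],0],[[-1,-0.43,0],[0,0,0],0],[[-1,-0.43,0],[0,0,0],0]]' && python3 -m handwheel '[[[-1,-0.43,0],[0,0,0],0],[[-1,-0.43,0],[0,0,0],0],[[-1,-0.43,0],[0,0,0],0],[[-1,-0.43,0.8],[0,0,0],-0.2],[[0,0,0.8],[0,0,0],-0.2],[[0,0,0],[0,0,0],-0.2]]'; python3 - <<'E'
from h import *
togo([.5115,.2976,.133],2.886)
a=capture("scene")[90:190,180:280]; b=capture("top")[140:240,150:250]
cv2.imwrite("pics/g.png",np.hstack([cv2.resize(i,(400,400),interpolation=cv2.INTER_CUBIC) for i in(a,b)]))
E
```

```text
clock: 2.05
tool_pos: [0.41, 0.3768, 0.2503]
orientation: [-3.142, -0.0, 2.885]
ft_force: [0.3, 0.0, 0.5]
grip_width: 0.0425
gripper_force: 0.0
clock: 2.8
tool_pos: [0.5118, 0.2969, 0.2012]
orientation: [-3.14, -0.002, 2.885]
ft_force: [-0.2, -0.0, 0.9]
grip_width: 0.0341
gripper_force: 0.0
shift units [0.01 0.02 2.27] turn z units -0.01 pos [0.5118 0.2969 0.2012] rpy [-3.1397e+00 -1.9000e-03  2.8854e+00] F [-0.2 -0.   0.9] T [-0.03  0.02  0.06] t 2.8 w 0.0341
```

View pics/g.png

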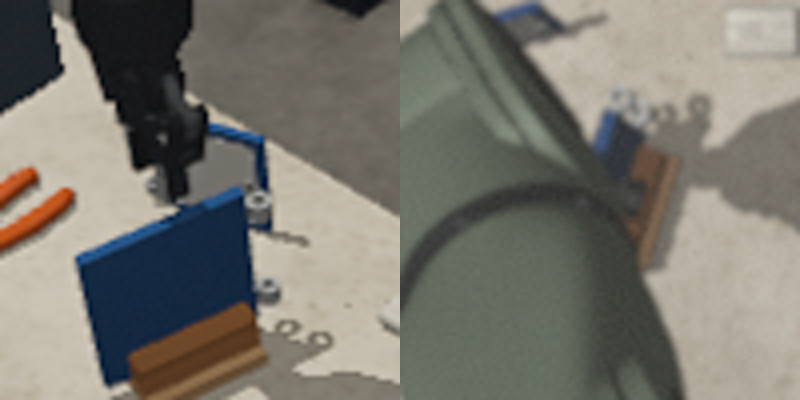

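The gripper straddles the door's top edge near its middle, with the near fingertip at crop (178,200). Next: go down and grip.

```bash
python3 -m handwheel '[[[0,0,0.8],[0,0,0],-0.2],[[0,0,0.8],[0,0,0],-0.2],[[0,0,0.66],[0,0,0],-0.2],[[0,0,0],[0,0,0],-0.2]]' && python3 -m handwheel '[[[0,0,0],[0,0,0],-0.5],[[0,0,0],[0,0,0],-0.8],[[0,0,0],[0,0,0],-1],[[0,0,0],[0,0,0],-1]]' 30; python3 -c "
from h import *
togo([.5115,.2976,.133],2.886)"
```

```text
clock: 3.4
tool_pos: [0.512, 0.2975, 0.1346]
orientation: [-3.141, -0.0, 2.887]
ft_force: [0.9, -0.1, -0.1]
grip_width: 0.0339
gripper_force: 0.0
clock: 3.9
tool_pos: [0.5128, 0.2982, 0.1358]
orientation: [3.139, 0.001, 2.886]
ft_force: [0.2, 2.7, 10.0]
grip_width: 0.0118
gripper_force: 29.6
shift units [ 0.04 -0.03  0.09] turn z units 0.0 pos [0.5128 0.2982 0.1358] rpy [3.1391e+00 1.5000e-03 2.8864e+00] F [ 0.2  2.7 10. ] T [ 0.84  0.04 -0.16] t 3.9 w 0.0118
```

```bash
python3 -m handwheel '[[[0,0,0],[0,0,0],-1],[[0,0,0],[0,0,0],-1],[[0,0,-0.4],[0,0,0],-1],[[0,0,-0.6],[0,0,0],-1],[[0,0,-0.8],[0,0,0],-1],[[0,0,-0.8],[0,0,0],-1],[[0,0,0],[0,0,0],-1]]' 90; python3 - <<'E'
from h import *
togo([.5115,.2976,.213],2.886)
a=capture("scene")[60:180,170:290]; b=capture("top")[140:260,150:270]
cv2.imwrite("pics/l.png",np.hstack([cv2.resize(i,(400,400),interpolation=cv2.INTER_CUBIC) for i in(a,b)]))
E
```

```text
clock: 4.78
tool_pos: [0.5127, 0.2972, 0.2143]
orientation: [3.14, 0.002, 2.886]
ft_force: [-0.2, 0.4, -2.9]
grip_width: 0.0107
gripper_force: 88.4
shift units [0.04 0.   0.04] turn z units 0.0 pos [0.5127 0.2972 0.2143] rpy [3.1402e+00 1.8000e-03 2.8862e+00] F [-0.2  0.4 -2.9] T [-0.03 -0.02 -0.02] t 4.775 w 0.0107
```

View pics/l.png

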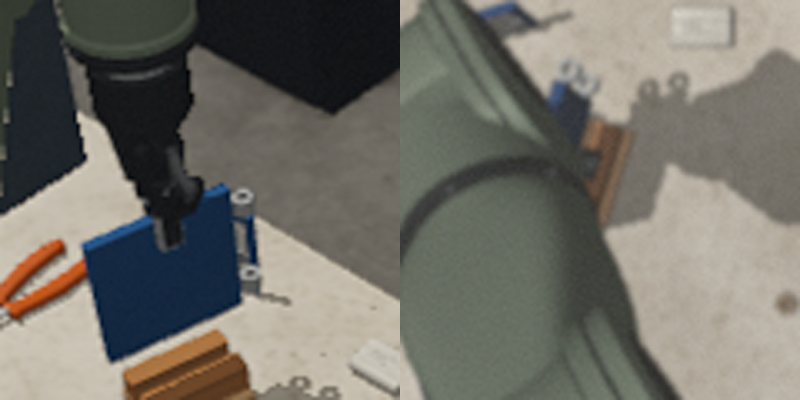

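The door is lifted clear, hanging level (3 N). The knuckle tops are at crop (243,197) and (249,270), i.e. scene (243,119) and (244.7,141).

```bash
cat >> h.py <<'E'
def back(n,px,z):
    return least_squares(lambda q:proj(n,[q[0],q[1],z])[0]-np.array(px),[.5,.1]).x
E
python3 - <<'E'
from h import *
t=np.array([.5127,.2972]);a=2.886
print("knuckle pred",t-.075*np.array([np.cos(a),np.sin(a)]))
for n,px,z in(("scene",[242.9,119.1],.2065),("scene",[244.7,141],.1215),("top",[201.6,161],.2065),("top",[207,164.6],.1215)): print(n,z,back(n,px,z))
e=[.64629,-.11436,-.11557]
for n,px,z in(("scene",[337.6,189],.137),("scene",[333.6,210],.052),("top",[312.4,158.4],.137),("top",[309,164.4],.052)):
    w=back(n,px,z);c,s=np.cos(e[2]),np.sin(e[2]);d=w-e[:2];print("pin",n,w,"encl",[c*d[0]+s*d[1],-s*d[0]+c*d[1]])
y=.070;p=place(e,[-.053,y,0])[0];yaw=np.pi+e[2];b=p[:2]+.075*np.array([np.cos(yaw),np.sin(yaw)])
print("pin est",p,"tcp target",b)
togo([b[0]-.06,b[1]+.03,.21],yaw)
E
```

```text
knuckle pred [0.58526352 0.27823859]
scene 0.2065 [0.58129459 0.27484221]
scene 0.1215 [0.58392206 0.28022218]
top 0.2065 [0.58111576 0.27451932]
top 0.1215 [0.58291066 0.27502457]
pin scene [ 0.59726155 -0.04215994] encl [np.float64(-0.0570269900858731), np.float64(0.06606482105576017)]
pin scene [ 0.5940825  -0.04039739] encl [np.float64(-0.06038808194726065), np.float64(0.0674490207865218)]
pin top [ 0.60715418 -0.03955149] encl [np.float64(-0.04750113834486246), np.float64(0.06979661141473961)]
pin top [ 0.60111227 -0.03665064] encl [np.float64(-0.05383725455269633), np.float64(0.07198140180234258)]
pin est [ 0.60171545 -0.03871537  0.        ] tcp target [ 0.52721576 -0.0300669 ]
shift units [  0.34 -10.01   0.08] turn z units -1.75 pos [0.512  0.297  0.2122] rpy [-3.1408e+00 -3.0000e-04  2.8863e+00] F [-0.5 -0.2 -2.7] T [ 0.01  0.01 -0.01] t 4.875 w 0.0104
```

```bash
python3 -m handwheel '[[[0,0,0],[0,0,-0.9],-1],[[0,0,0],[0,0,-0.85],-1],[[0.1,-0.6,0],[0,0,0],-1],[[0.1,-1,0],[0,0,0],-1],[[0.1,-1,0],[0,0,0],-1],[[0,-1,0],[0,0,0],-1],[[0,-1,0],[0,0,0],-1],[[0,-1,0],[0,0,0],-1],[[0,-1,0],[0,0,0],-1],[[0,-1,0],[0,0,0],-1]]' && python3 -m handwheel '[[[0,-1,0],[0,0,0],-1],[[0,-0.8,0.6],[0,0,0],-1],[[0,-0.4,0.6],[0,0,0],-1],[[0,0,0],[0,0,0],-1]]'; python3 - <<'E'
from h import *
yaw=np.pi-.1156;p=place([.64629,-.11436,-.11557],[-.053,.0695,0])[0];b=p[:2]+.073*np.array([np.cos(yaw),np.sin(yaw)])
print(b);togo([*b,.168],yaw)
im=capture("scene");cv2.imwrite("pics/s1.png",im)
a=im[125:245,250:410]
cv2.imwrite("pics/s1c.png",cv2.resize(a,(800,600),interpolation=cv2.INTER_CUBIC)); cv2.imwrite("pics/t1.png",capture("top"))
E
```

```text
clock: 6.12
tool_pos: [0.4765, 0.0707, 0.2118]
orientation: [-3.141, -0.002, 3.026]
ft_force: [1.1, 0.0, -2.2]
grip_width: 0.0108
gripper_force: 88.4
clock: 6.62
tool_pos: [0.4687, 0.0056, 0.1754]
orientation: [-3.141, -0.003, 3.025]
ft_force: [0.3, -0.0, -1.1]
grip_width: 0.0104
gripper_force: 88.3
[ 0.52914502 -0.03079202]
shift units [-2.14 -0.97  0.24] turn z units -0.01 pos [0.4687 0.0056 0.1754] rpy [-3.1408e+00 -3.0000e-03  3.0252e+00] F [ 0.3 -0.  -1.1] T [ 0.06 -0.04  0.03] t 6.625 w 0.0104
```

View pics/s1c.png

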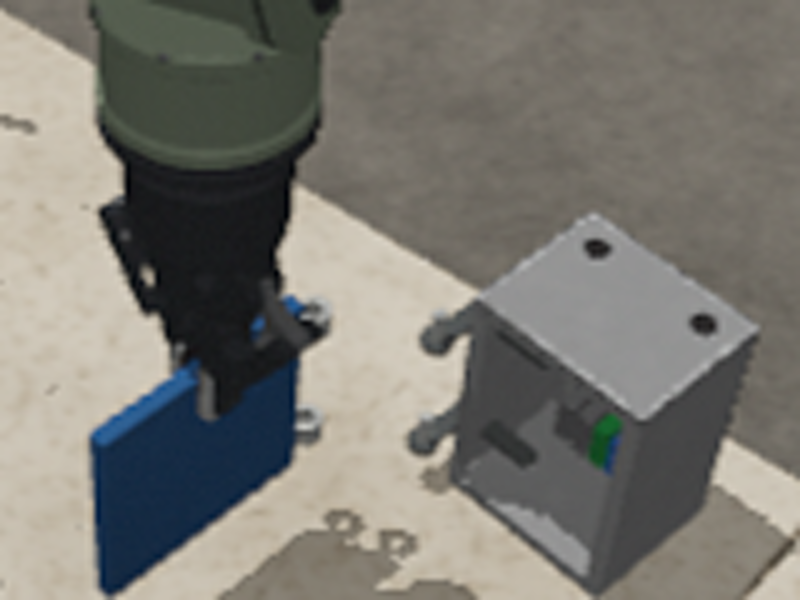

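Upper pin tip is at crop (438,316) and lower at (428,420), both clear of the knuckles. This agrees with a pin y of about 69 mm. Now I'll move in.

```bash
python3 -m handwheel '[[[0,-0.97,0.15],[0,0,0],-1],[[-0.5,0,0],[0,0,0],-1],[[-0.6,0,0],[0,0,0],-1],[[-0.6,0,0],[0,0,0],-1],[[-0.44,0,0],[0,0,0],-1],[[0,0,0],[0,0,0],-1]]'; python3 - <<'E'
from h import *
togo([.52915,-.0308,.161],np.pi-.1156)
im=capture("scene");a=im[140:240,280:400];cv2.imwrite("pics/s2.png",im)
t=capture("top")[120:220,250:370]
cv2.imwrite("pics/s2c.png",np.hstack([cv2.resize(i,(400,333),interpolation=cv2.INTER_CUBIC) for i in (a,t)]))
E
```

```text
clock: 7.48
tool_pos: [0.5304, -0.0293, 0.1723]
orientation: [3.141, 0.001, 3.027]
ft_force: [-0.5, 0.1, -2.7]
grip_width: 0.0106
gripper_force: 88.5
shift units [ 0.04 -0.05  0.38] turn z units 0.01 pos [ 0.5304 -0.0293  0.1723] rpy [3.1413e+00 6.0000e-04 3.0271e+00] F [-0.5  0.1 -2.7] T [ 0.01  0.03 -0.02] t 7.475 w 0.0106
```

View pics/s2c.png

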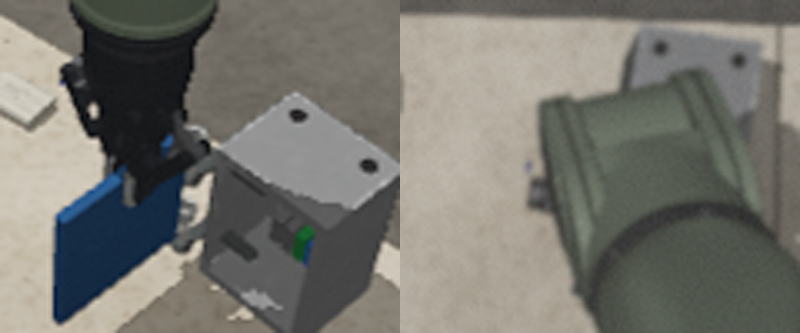

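The lower knuckle sits in the gap just above the pin (crop (187,212)). Now I'll lower gently by feel.

```bash
python3 -m handwheel '[[[0.04,-0.05,0.12],[0,0,0],-1],[[0,0,0.12],[0,0,0],-1],[[0,0,0.12],[0,0,0],-1],[[0,0,0],[0,0,0],-1]]'; python3 -c "
from h import *
togo([.52915,-.0308,.161],np.pi-.1156)"
```

```text
clock: 8.07
tool_pos: [0.5285, -0.0313, 0.161]
orientation: [-3.141, -0.0, 3.026]
ft_force: [0.3, -1.1, -2.2]
grip_width: 0.0104
gripper_force: 88.6
shift units [-0.02  0.02 -0.  ] turn z units 0.01 pos [ 0.5285 -0.0313  0.161 ] rpy [-3.1415e+00 -3.0000e-04  3.0264e+00] F [ 0.3 -1.1 -2.2] T [-0.02 -0.06 -0.02] t 8.075 w 0.0104
```

```bash
python3 -m handwheel '[[[0,0,0.06],[0,0,0],-1],[[0,0,0],[0,0,0],-1]]'; python3 -m handwheel '[[[0,0,0.06],[0,0,0],-1],[[0,0,0],[0,0,0],-1]]';  python3 -c "
from h import *
togo([.52915,-.0308,.161],np.pi-.1156)"
```

```text
clock: 8.32
tool_pos: [0.5288, -0.0313, 0.1596]
orientation: [3.142, 0.001, 3.026]
ft_force: [-0.2, 0.4, 2.6]
grip_width: 0.0108
gripper_force: 89.3
clock: 8.57
tool_pos: [0.5293, -0.0309, 0.1575]
orientation: [3.141, 0.002, 3.027]
ft_force: [6.5, 2.1, -5.4]
grip_width: 0.0104
gripper_force: 88.2
shift units [ 0.    0.   -0.12] turn z units 0.01 pos [ 0.5293 -0.0309  0.1575] rpy [3.1408e+00 1.5000e-03 3.0270e+00] F [ 6.5  2.1 -5.4] T [ 0.57 -1.29  0.2 ] t 8.575 w 0.0104
```

```bash
python3 -m handwheel '[[[-0.03,0.01,0],[0,0,0],-1],[[0,0,0],[0,0,0],-1]]'; python3 -m handwheel '[[[0,0,0.05],[0,0,0],-1],[[0,0,0],[0,0,0],-1]]';  python3 -c "
from h import *
togo([.52915,-.0308,.161],np.pi-.1156)"
```

```text
clock: 8.82
tool_pos: [0.5296, -0.0309, 0.1575]
orientation: [3.141, -0.0, 3.027]
ft_force: [2.1, 3.9, -3.9]
grip_width: 0.0109
gripper_force: 88.5
clock: 9.07
tool_pos: [0.5297, -0.0311, 0.1561]
orientation: [3.142, 0.001, 3.026]
ft_force: [4.0, 2.2, -2.9]
grip_width: 0.0103
gripper_force: 88.7
shift units [ 0.02  0.01 -0.16] turn z units 0.01 pos [ 0.5297 -0.0311  0.1561] rpy [3.1415e+00 5.0000e-04 3.0265e+00] F [ 4.   2.2 -2.9] T [ 0.56 -0.96  0.24] t 9.075 w 0.0103
```

```bash
python3 -m handwheel '[[[-0.02,0.015,0],[0,0,0],-1],[[0,0,0.06],[0,0,0],-1],[[0,0,0],[0,0,0],-1]]'; python3 -m handwheel '[[[-0.015,0.01,0.08],[0,0,0],-1],[[0,0,0],[0,0,0],-1]]';  python3 -c "
from h import *
togo([.52915,-.0308,.1408],np.pi-.1156)"
```

```text
clock: 9.45
tool_pos: [0.5301, -0.0309, 0.1542]
orientation: [-3.141, -0.0, 3.026]
ft_force: [1.9, 0.7, -3.8]
grip_width: 0.0106
gripper_force: 88.7
clock: 9.7
tool_pos: [0.5303, -0.0307, 0.1516]
orientation: [-3.141, -0.001, 3.026]
ft_force: [-0.6, 0.4, -1.8]
grip_width: 0.0107
gripper_force: 88.6
shift units [ 0.04 -0.01  0.36] turn z units 0.0 pos [ 0.5303 -0.0307  0.1516] rpy [-3.1412e+00 -1.0000e-03  3.0262e+00] F [-0.6  0.4 -1.8] T [-0.01 -0.01 -0.05] t 9.7 w 0.0107
```

```bash
python3 -m handwheel '[[[0,0,0.09],[0,0,0],-1],[[0,0,0.09],[0,0,0],-1],[[0,0,0.09],[0,0,0],-1],[[0,0,0],[0,0,0],-1]]';  python3 -m handwheel '[[[0,0,0.05],[0,0,0],-1],[[0,0,0],[0,0,0],-1]]'
```

```text
clock: 10.2
tool_pos: [0.5305, -0.0306, 0.1436]
orientation: [-3.141, -0.0, 3.026]
ft_force: [0.5, -0.1, -2.8]
grip_width: 0.0102
gripper_force: 88.6
clock: 10.45
tool_pos: [0.5306, -0.0306, 0.1423]
orientation: [-3.141, -0.0, 3.026]
ft_force: [0.2, -0.9, -2.6]
grip_width: 0.0106
gripper_force: 88.6
```

```bash
python3 -m handwheel '[[[0,0,0.04],[0,0,0],-1],[[0,0,0],[0,0,0],-1]]';  python3 -m handwheel '[[[0,0,0.04],[0,0,0],-1],[[0,0,0],[0,0,0],-1]]'
```

```text
clock: 10.7
tool_pos: [0.5306, -0.0305, 0.1411]
orientation: [-3.142, -0.0, 3.026]
ft_force: [-0.1, -0.1, -2.6]
grip_width: 0.0106
gripper_force: 88.5
clock: 10.95
tool_pos: [0.5307, -0.0305, 0.1403]
orientation: [-3.141, 0.001, 3.026]
ft_force: [-3.9, -0.2, 8.0]
grip_width: 0.0107
gripper_force: 90.4
```

The door is home: z dropped 20 mm and contact came at 8 N. Next I release gently and check.

```bash
python3 -m handwheel '[[[0,0,-0.015],[0,0,0],-1],[[0,0,0],[0,0,0],-1]]' 20; python3 -m handwheel '[[[0,0,0],[0,0,0],-0.7],[[0,0,0],[0,0,0],-0.5],[[0,0,0],[0,0,0],-0.3],[[0,0,0],[0,0,0],-0.3],[[0,0,-0.5],[0,0,0],-0.3],[[0,0,-0.8],[0,0,0],-0.3],[[0,0,-0.4],[0,0,0],-0.3],[[0,0,0],[0,0,0],-0.3]]'; python3 - <<'E'
from h import *
togo([.5306,-.0305,.12]);print(sensors.sense()["joint_pos"].round(2))
a=capture("scene")[125:245,270:400]
cv2.imwrite("pics/r.png",cv2.resize(a,(650,600),interpolation=cv2.INTER_CUBIC))
E
```

```text
clock: 11.2
tool_pos: [0.5309, -0.0305, 0.1406]
orientation: [3.142, 0.001, 3.026]
ft_force: [0.0, 0.5, 4.4]
grip_width: 0.0104
gripper_force: 89.5
clock: 12.2
tool_pos: [0.5309, -0.0306, 0.1921]
orientation: [3.142, 0.001, 3.026]
ft_force: [-0.6, -0.3, -0.4]
grip_width: 0.0298
gripper_force: 0.0
shift units [0.01 0.   2.4 ] turn z units -0.0 pos [ 0.5309 -0.0306  0.1921] rpy [3.1416e+00 1.5000e-03 3.0262e+00] F [-0.6 -0.3 -0.4] T [-0.03  0.    0.02] t 12.2 w 0.0298
[ 0.12  0.73 -0.22  1.72  0.22  0.72  1.24]
```

View pics/r.png

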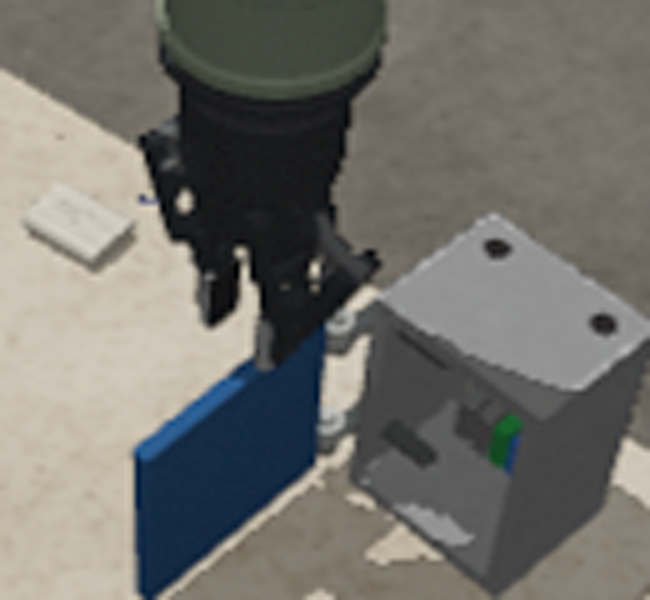

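The door hangs on both pins, the upper knuckle down on its shoulder at crop (343,322) and the lower at (333,428). Now I move to the outer side, turn the tool back a quarter turn to save wrist range, and shut the fingers.

```bash
python3 -m handwheel '[[[0.45,0.75,0],[0,0,0],-0.6],[[0.45,0.75,0],[0,0,0],-1],[[0,0,0],[0,0,1],-1],[[0,0,0],[0,0,1],-1],[[0,0,0],[0,0,1],-1],[[0,0,0],[0,0,1],-1],[[0,0,0],[0,0,1],-1],[[0,0,0],[0,0,1],-1],[[0,0,0],[0,0,1],-1],[[0,0,0],[0,0,1],-1]]' 20; python3 -m handwheel '[[[0,0,0],[0,0,1],-1],[[0,0,0],[0,0,1],-1],[[0,0,0],[0,0,1],-1],[[0,0,0],[0,0,1],-1],[[0,0,0],[0,0,1],-1],[[0,0,0],[0,0,1],-1],[[0,0,0],[0,0,1],-1],[[0,0,0],[0,0,1],-1],[[0,0,0],[0,0,1],-1],[[0,0,0],[0,0,1],-1]]';python3 -m handwheel '[[[0,0,0],[0,0,1],-1],[[0,0,0],[0,0,0.64],-1],[[0,0,0.8],[0,0,0],-1],[[0,0,0.8],[0,0,0],-1],[[0,0,0.7],[0,0,0],-1],[[0,0,0],[0,0,0],-1]]';python3 - <<'E'
from h import *
s=sensors.sense();print(s["joint_pos"].round(2))
d=s["tool_pos"][:2]-[.6032,-.0389];a=3.026;print("door coords",d@[np.cos(a),np.sin(a)],d@[-np.sin(a),np.cos(a)])
E
```

```text
clock: 13.5
tool_pos: [0.5087, 0.0172, 0.1906]
orientation: [-3.14, -0.001, 2.384]
ft_force: [-0.0, -0.0, 0.5]
grip_width: -0.0002
gripper_force: 0.0
clock: 14.75
tool_pos: [0.5087, 0.0172, 0.1906]
orientation: [-3.14, 0.001, 1.584]
ft_force: [-0.1, -0.3, -0.4]
grip_width: 0.0002
gripper_force: 0.0
clock: 15.5
tool_pos: [0.5083, 0.0171, 0.1212]
orientation: [-3.139, 0.001, 1.455]
ft_force: [-0.6, -0.4, 0.1]
grip_width: -0.0
gripper_force: 0.0
[-0.2   0.83  0.2   1.87 -0.32  0.48  0.1 ]
door coords 0.10073915484457778 -0.04468908790648228
```

```bash
python3 -m handwheel '[[[-0.4,0,0],[0,0,0],-1],[[-0.3,0,0],[0,0,0],-1],[[-0.15,0,0],[0,0,0],-1],[[-0.15,0,0],[0,0,0],-1],[[0,0,0],[0,0,0],-1]]';python3 - <<'E'
from h import *
s=sensors.sense()
d=s["tool_pos"][:2]-[.6032,-.0389];a=3.026;print("door coords",d@[np.cos(a),np.sin(a)],d@[-np.sin(a),np.cos(a)])
E
```

```text
clock: 16.12
tool_pos: [0.5055, -0.0128, 0.1225]
orientation: [3.141, 0.0, 1.455]
ft_force: [1.0, 0.2, -0.5]
grip_width: 0.0003
gripper_force: 0.0
door coords 0.10003037622519222 -0.014647869196948151
```

```bash
python3 -m handwheel '[[[-0.27,-0.03,0],[0,0,-1],-1],[[-0.27,-0.03,0],[0,0,-1],-1],[[-0.27,-0.03,0],[0,0,-1],-1],[[-0.27,-0.03,0],[0,0,-1],-1],[[-0.27,-0.03,0],[0,0,-1],-1],[[-0.27,-0.03,0],[0,0,-1],-1],[[-0.27,-0.03,0],[0,0,-1],-1],[[0,0,0],[0,0,0],-1]]';python3 - <<'E'
from h import *
s=sensors.sense()
d=s["tool_pos"][:2]-[.6032,-.0389];a=3.026+s["orientation"][2]-1.455;print("door coords",d@[np.cos(a),np.sin(a)],d@[-np.sin(a),np.cos(a)])
im=capture("scene")[125:255,250:400];cv2.imwrite("pics/c1.png",cv2.resize(im,(600,520),interpolation=cv2.INTER_CUBIC))
E
```

```text
clock: 17.12
tool_pos: [0.5063, -0.0692, 0.1223]
orientation: [-3.142, 0.0, 2.014]
ft_force: [0.5, 0.1, -0.6]
grip_width: -0.0002
gripper_force: 0.0
door coords 0.10049195319849187 -0.014251971195465002
```

View pics/c1.png

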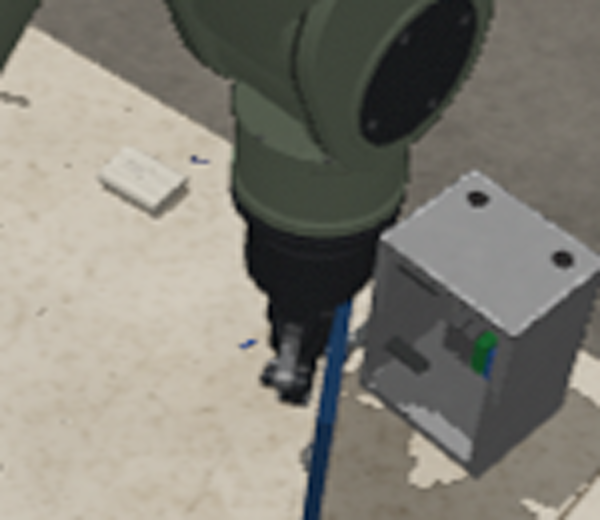

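The door follows the fingers: its free edge is seen edge-on at crop (320,510). Continuing.

```bash
python3 -m handwheel '[[[-0.27,-0.03,0],[0,0,-1],-1],[[-0.27,-0.03,0],[0,0,-1],-1],[[-0.27,-0.03,0],[0,0,-1],-1],[[-0.27,-0.03,0],[0,0,-1],-1],[[-0.27,-0.03,0],[0,0,-1],-1],[[-0.27,-0.03,0],[0,0,-1],-1],[[-0.27,-0.03,0],[0,0,-1],-1],[[-0.27,-0.03,0],[0,0,-1],-1],[[-0.2,-0.02,0],[0,0,-0.75],-1],[[0,0,0],[0,0,0],-1]]';python3 - <<'E'
from h import *
s=sensors.sense()
d=s["tool_pos"][:2]-[.6032,-.0389];a=3.026+s["orientation"][2]-1.455;print("door coords",d@[np.cos(a),np.sin(a)],d@[-np.sin(a),np.cos(a)],"left",4.597-a)
print(s["joint_pos"].round(2))
E
```

```text
clock: 18.42
tool_pos: [0.5482, -0.1242, 0.1222]
orientation: [3.141, -0.0, 2.714]
ft_force: [-0.4, 0.7, 0.3]
grip_width: -0.0
gripper_force: 0.0
door coords 0.10042248431916766 -0.014623121498274168 left 0.3124044383554869
[ 0.26  0.87 -0.17  1.67  0.23  0.63  1.1 ]
```

```bash
python3 -m handwheel '[[[-0.135,-0.015,0],[0,0,-0.5],-1],[[-0.135,-0.015,0],[0,0,-0.5],-1],[[-0.135,-0.015,0],[0,0,-0.5],-1],[[-0.135,-0.015,0],[0,0,-0.5],-1],[[-0.135,-0.015,0],[0,0,-0.5],-1],[[-0.135,-0.015,0],[0,0,-0.5],-1],[[0,0,0],[0,0,0],-1]]';python3 - <<'E'
from h import *
im=capture("scene")[125:255,290:430];cv2.imwrite("pics/c2.png",cv2.resize(im,(560,520),interpolation=cv2.INTER_CUBIC))
E
```

```text
clock: 19.3
tool_pos: [0.5705, -0.1351, 0.1223]
orientation: [3.142, 0.0, 2.956]
ft_force: [-0.1, -0.3, 0.6]
grip_width: 0.0002
gripper_force: 0.0
```

View pics/c2.png

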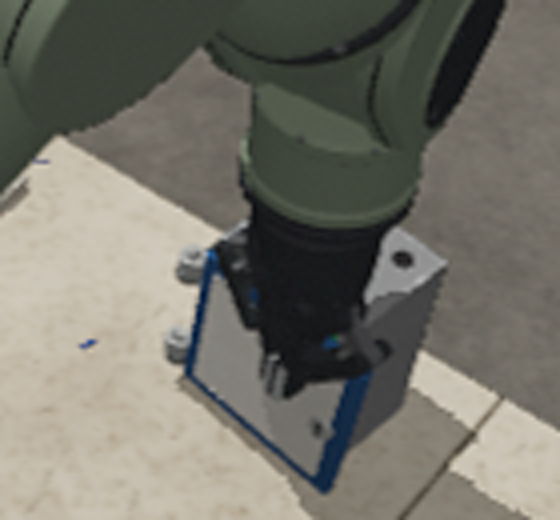

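Nearly shut. I'll close the last few millimetres in small steps, watching force.

```bash
for i in 1; do python3 -m handwheel '[[[-0.05,0,0],[0,0,-0.2],-1],[[-0.05,0,0],[0,0,-0.2],-1],[[0,0,0],[0,0,0],-1]]'; python3 -m handwheel '[[[-0.04,0,0],[0,0,-0.2],-1],[[0,0,0],[0,0,0],-1]]'; done; python3 - <<'E'
from h import *
s=sensors.sense()
d=s["tool_pos"][:2]-[.6032,-.0389];a=3.026+s["orientation"][2]-1.455;print("door coords",d@[np.cos(4.597),np.sin(4.597)],d@[-np.sin(4.597),np.cos(4.597)],"left",4.597-a)
E
```

```text
clock: 19.73
tool_pos: [0.5733, -0.1354, 0.1224]
orientation: [-3.142, -0.0, 2.988]
ft_force: [-0.2, 0.5, -0.1]
grip_width: -0.0003
gripper_force: 0.0
clock: 19.98
tool_pos: [0.5736, -0.1357, 0.1221]
orientation: [-3.141, -0.002, 3.004]
ft_force: [-6.3, 0.3, -0.1]
grip_width: 0.0002
gripper_force: 0.0
door coords 0.09952217649785136 -0.018217109865285994 left 0.022179689002665093
```

A 6 N stop: the door is against the front. I back off, rise clear and look.

```bash
python3 -m handwheel '[[[0.05,0,0],[0,0,0],-1],[[0.2,0,0],[0,0,0],-1],[[0.6,0,0],[0,0,0],-1],[[1,0,0],[0,0,0],-1],[[0.5,0,-0.8],[0,0,0],-1],[[0,0,-1],[0,0,0],-1],[[0.6,0,-1],[0,0,0],-1],[[1,0,-0.6],[0,0,0],-1],[[1,0,0],[0,0,0],-1],[[0,0,0],[0,0,0],-1]]';python3 - <<'E'
from h import *
a,b=capture("scene"),capture("top")
cv2.imwrite("pics/f.png",np.hstack([cv2.resize(i,(400,400),interpolation=cv2.INTER_CUBIC) for i in(a[130:250,300:420],b[100:220,280:400])]))
q=[.64629,-.11436,-.11557]
for y in(.0695-.012,.0695-.144):
  for z in(.15,.02): print(y,z,[proj(n,place(q,[-.059,y,z]))[0].round(1) for n in("scene","top")])
E
```

```text
clock: 21.22
tool_pos: [0.426, -0.1151, 0.2249]
orientation: [-3.141, 0.0, 3.003]
ft_force: [0.5, -0.5, -0.6]
grip_width: -0.0003
gripper_force: 0.0
0.05750000000000001 0.15 [array([340. , 187.9]), array([316.4, 162.2])]
0.05750000000000001 0.02 [array([335.6, 219. ]), array([312.4, 167.9])]
-0.07449999999999998 0.15 [array([380.8, 218.3]), array([360.8, 168.6])]
-0.07449999999999998 0.02 [array([372.5, 248.4]), array([352.2, 173.7])]
```

View pics/f.png

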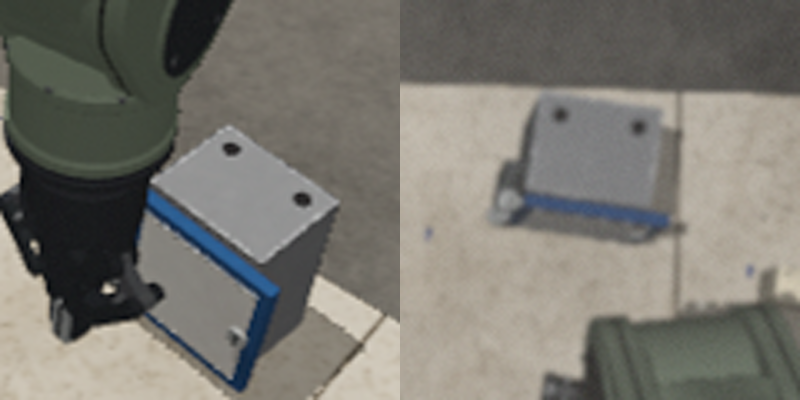

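The door is flat against the front, its free top corner at scene (380.6,217.7) against a predicted (380.8,218.3). The robot is clear, so I'm handing in.

```bash
python3 -c "
from rig import *
print(job_done())"
```

```text
the job is handed in; nothing more can be done
None
```

The blue door hangs fully down on both pins and is shut against the front of the enclosure. The small things were left untouched, and I handed the job in at about 21 s on the robot's clock.

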